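# Take the filter cassette out of the dust extraction housing

## Robot

A 6-joint arm with a two-finger parallel gripper is mounted at the origin on the work surface. World frame = base frame: x ahead of the robot, y to its left, z up, the work surface at z = 0. Lengths are in mm, angles in rad, forces in N, time in s.
With the tool pointing down it reaches from about 350 to 775 mm from the base axis. Payload 7.3 kg.
Tool frame: the origin (TCP) lies on the centre line of the jaws, within the pads' length; the fingertips stand 22 mm ahead of it and the grasp point (between the pads) lies 3 mm ahead of it; z points along the fingers, y is the direction in which the jaws open and shut (so a half turn about z gives the same grasp; the last joint's range is limited). The gripper opens to 92 mm and grips with 3 to 60 N. Pads are 19 mm wide; open, the fingers measure 130 mm over their backs; the gripper's body (75 mm by 190 mm) begins 47 mm behind the grasp point.
Start: joints at [1.174, 0.342, 1.524, -0, 1.275, -0.146], TCP at [130.277, 508.597, 248.741] pointing down, gripper open.
Joint ranges: [-2.53, 2.53], [-0.77, 2.02], [0.04, 2.7], [-1, 4.14], [0.28, 2.66], [-3.11, 3.11]. Speed limits (rad/s): [2.57, 2.57, 3.14, 3.14, 3.14, 3.14].

## Interface

Orientations are given as [roll, pitch, yaw] about the fixed x, y, z axes, in that order (R = Rz(yaw) Ry(pitch) Rx(roll)).
In Python, from plant import bot gives the robot as it stands.
- The arm moves only by the tool play_rows, never from a script. Its argument "moves" is one flat list of numbers, 5 for each row, row after row: the closure in counts, from 0 (fully open) to 255 (shut), then the shift along the tool's x, y, z in mm, then the turn about the tool's z in degrees. A call has 1 to 8 rows; each row is the pose to reach, as a shift and turn from the pose commanded when the call began, along the tool's axes at that moment; what a row does not reach only later rows make up. A row lasts 1/12 s, in which the tool goes at most 41.7 mm and 7.16 degrees, less where a joint would pass 70% of its speed; a pose out of reach is approached as far as the arm can. A call with a gripper value outside its range is refused whole. The fingers move at their own pace and stop on an object; the grip force is fixed at half the most. Time passes only in rows, so rows that repeat a pose let the fingers close. It gives the time, the measured TCP pose, the force and the opening at its end, in the units of the state.
- bot.get_obs(): the state, without advancing time (a new reading comes with each control period).
- bot.capture(name): name is "side" or "top" or "wrist"; returns a dict with "color" (384x512x3 uint8, red, green, blue), "fx", "fy", "cx", "cy" (pixels), "world_to_cam" (4x4, takes a point from world to camera coordinates); the wrist camera has in their place "T_tool_cam" (4x4, takes a point from camera to tool coordinates, whose origin is the TCP and whose axes are the flange's). Camera axes: x right, y down, z forward; pixel columns grow to the right and rows downward; lengths in mm; the calibration is good to about 2 mm. A picture is of the moment at which its call begins: read the wrist's pose just before it. There is no depth.
- bot.close_job(): hands the job in, once; it reports no verdict.
The state is a dict: "time": time; "joint_positions": joint angles; "dq": joint speeds; "tau": joint torques, N m; "tool_pos": TCP position; "tcp_rot": TCP orientation; "contact_force": force on the tool from outside, world axes, zero at the start; "moment": the same for the moment, N m; "grip_width": finger opening in mm.
Only numpy, scipy, OpenCV 4.12 (cv2) and the standard library are available. Lean on these libraries where they do the work, as an engineer would, in place of code of your own. Each camera call takes 0.05 s, during which the arm holds its last target.

## Task

The dust filter cassette is due for cleaning: press down the spring latch tongue that sticks out under the cassette's front lip so that the cassette pops up, then lift it out by the rib on its top, gripping it gently because the frame is thin. Lower it, without dropping it, so that it stands upright on the floor of the empty tray, and let go. Leave the offcuts in the other tray, the roll of tape and the try square where they are.

Things in the scene. Friction and masses are not known exactly. Their poses are not given: they have to be found in the camera images.
- dock: grey filter housing fixed to the bench, 85 mm high, hose at its back (local +x). Origin on its underside, z up: front face at local x = -60 mm, back at +110, sides at y = +-85 mm. The latch tongue sticks out through a 56 mm slot in the front.
- latch (a joint): angle of the spring latch under the cassette's lip: 0 at rest (locked), grows as the tongue is pressed down, stop at 0.22 rad; lets go of the cassette at about 0.13 rad. Needs about 2 to 5 N at the tongue's end; springs back when released. While locked, the cassette cannot be pulled out.
- tongue (a point): where to press, on top of the flat steel latch tongue (40 mm wide in local y, 5 mm thick, three dark ridges), 55 mm above the bench at rest, at (-90, 0) mm in the housing's frame; the tongue ends 15 mm in front of it, the cassette's lip is 55 mm behind. Pressed straight down, it lets go after about 8 mm and stops after about 13 mm.
- cassette: black filter cassette with paper pleats, 70 (local x) x 120 (local y) mm, body 75 mm high, 0.35 kg; origin: centre of its underside. A lip 60 mm wide sticks out 20 mm at the top of its front (-x). Seated: origin at (20, 0, 20) mm of the housing, same yaw; popped up: at z = 38 mm. Thin frame: 12 to 15 N of grip holds it, over 35 N a finger crushes it.
- handle (a point): point in the grey rib handle on top of the cassette, 95 mm above its underside, 10 mm below the rib's top. The rib is 14 mm thick in the cassette's x, 70 mm long in y, and rises 30 mm above the body's top (75 to 105 mm above the underside); grip it across its thickness.
- tray_empty: the empty wooden tray, fixed, 200 mm (local x) x 170 mm (local y), 40 mm high, walls and floor 6 mm thick. Origin: centre of its underside, so the inner floor is 6 mm above it.
- tray_full: a tray of the same make that holds two wooden offcuts; not to be used
- offcut_a: wooden offcut 30 x 110 x 22 mm in the other tray, leave alone
- offcut_b: wooden offcut 40 x 60 x 30 mm in the other tray, leave alone
- tape: roll of tape lying flat, 96 mm across, 25 mm high, leave alone; origin at the centre of its underside
- square: try square lying flat, wooden stock 20 x 110 x 18 mm, steel blade reaching 180 mm along local +x, leave alone; origin at the centre of the stock's underside
- well (a point): centre of the open mouth of the cassette's well, 74 x 124 mm, in the housing's top: local (20, 0, 85) mm of the housing. A weak spring (about 7 N) in the well pushes the cassette up 18 mm once the latch lets go, and keeps it there, so the tongue need not be held.
Things that resemble listed ones, but are neither listed nor needed, are in the scene too. Of the things that look like the cassette, the middle-sized one is meant.

How it is judged:
By the outcome, as a careful person would: the job done as asked, in the order asked, and still so for the second after the job is handed in, with the robot touching nothing.
It also fails if it takes over 54 s, if anything falls off the work surface, if the arm or the gripper's body presses on something with over 40 N, if the wrist force passes 120 N, or if a joint passes its speed limit or range.

## Working session

There is one attempt and no reset: what is moved stays moved. The work goes in short steps, Python scripts to look and compute and a tool call to move; the robot and the scene stay as the last step left them, time stands still between calls to the robot, and variables do not carry over. Pictures are saved under pics/ and viewed, and the job is handed in when it is done.

Besides the shell and the picture viewer there is one more tool, called by a JSON object that holds its "op" and its "data". play_rows: Moves the arm, as the interface text tells. Its arguments: {"type":"object","properties":{"moves":{"type":"array","items":{"type":"number"}}},"required":["moves"]}

```bash
ls; mkdir -p pics
python3 - <<'E'
from plant import bot
import cv2, numpy as np, pickle
o=bot.get_obs(); print(o)
for n in ("side","top","wrist"):
    c=bot.capture(n); pickle.dump(c,open(f"pics/{n}0.pkl","wb")); cv2.imwrite(f"pics/{n}0.png",cv2.resize(c["color"][:,:,::-1],(800,600),interpolation=cv2.INTER_CUBIC))
    print(n,{k:np.round(v,3).tolist() for k,v in c.items() if k!="color"})
E
```

```text
pics
{'time': 0.0, 'joint_positions': array([ 1.17399103e+00,  3.42705829e-01,  1.52504114e+00, -1.03604990e-05,
        1.27536784e+00, -1.46001293e-01]), 'dq': array([-5.59208193e-04,  3.66627256e-04, -2.21102401e-04,  8.37183371e-04,
       -9.68856495e-05, -8.89727480e-04]), 'tau': array([ 6.18354879e-04, -4.31246138e+01, -2.44215792e+01,  7.17390398e-02,
        5.62206935e-02, -1.13790604e-04]), 'tool_pos': array([130.13090308, 508.22804641, 248.04527732]), 'tcp_rot': array([-3.14008525e+00, -2.11645997e-04,  2.89079152e+00]), 'contact_force': array([ 1.18859756, -0.96553541,  1.18233503]), 'moment': array([ 0.01606708, -0.01555012, -0.02016309]), 'grip_width': 91.52278169290857}
side {'fx': 371.865, 'fy': 371.865, 'cx': 257.992, 'cy': 198.124, 'world_to_cam': [[0.907, -0.422, 0.012, -407.7], [-0.308, -0.681, -0.664, 207.497], [0.289, 0.598, -0.747, 859.404], [0.0, 0.0, 0.0, 1.0]]}
top {'fx': 405.847, 'fy': 405.847, 'cx': 249.615, 'cy': 190.624, 'world_to_cam': [[0.013, -1.0, 0.002, 17.764], [-0.997, -0.013, -0.078, 483.805], [0.078, -0.001, -0.997, 1141.278], [0.0, 0.0, 0.0, 1.0]]}
wrist {'fx': 325.806, 'fy': 325.806, 'cx': 249.703, 'cy': 192.433, 'T_tool_cam': [[-0.0, -0.955, -0.296, 80.848], [1.0, -0.001, 0.001, -0.26], [-0.001, -0.296, 0.955, -136.078], [0.0, 0.0, 0.0, 1.0]]}
```

View pics/side0.png

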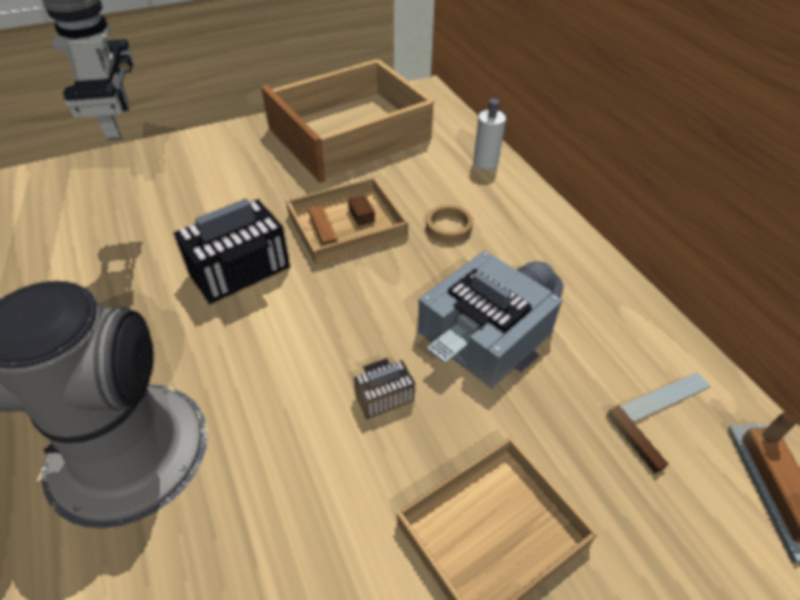

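View pics/top0.png

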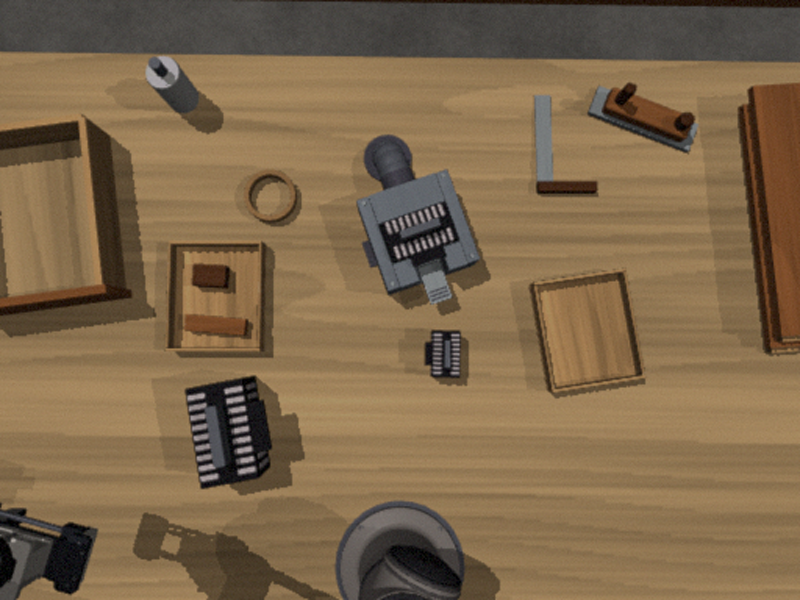

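View pics/wrist0.png

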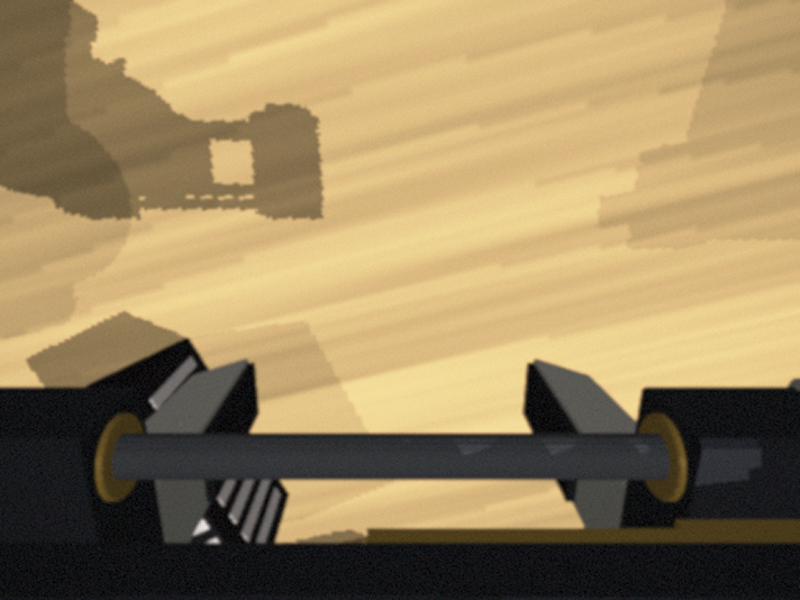

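Run:
```python
import cv2, numpy as np, pickle
def crop(n,x0,y0,w,h,out):
    c=pickle.load(open(f"pics/{n}0.pkl","rb"))["color"][:,:,::-1]
    s=800//w if False else min(800/w,600/h)
    cv2.imwrite(out,cv2.resize(c[y0:y0+h,x0:x0+w],None,fx=s,fy=s,interpolation=cv2.INTER_CUBIC)); print(out,s)
crop("top",220,85,100,120,"pics/t_dock.png")
crop("side",255,150,120,100,"pics/s_dock.png")
crop("top",330,165,90,95,"pics/t_tray.png")
```

```text
pics/t_dock.png 5.0
pics/s_dock.png 6.0
pics/t_tray.png 6.315789473684211
```

View pics/t_dock.png

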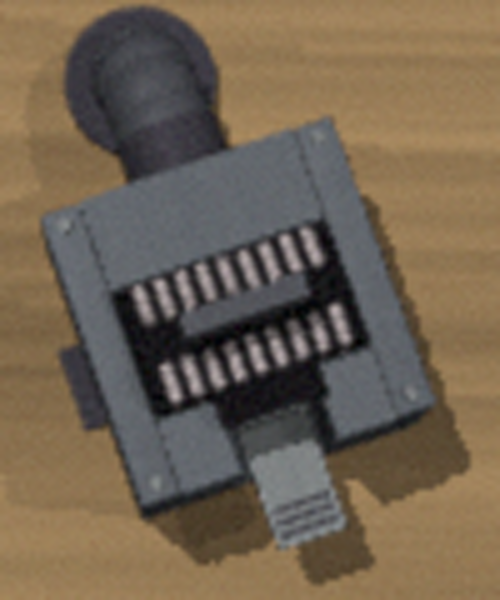

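View pics/s_dock.png

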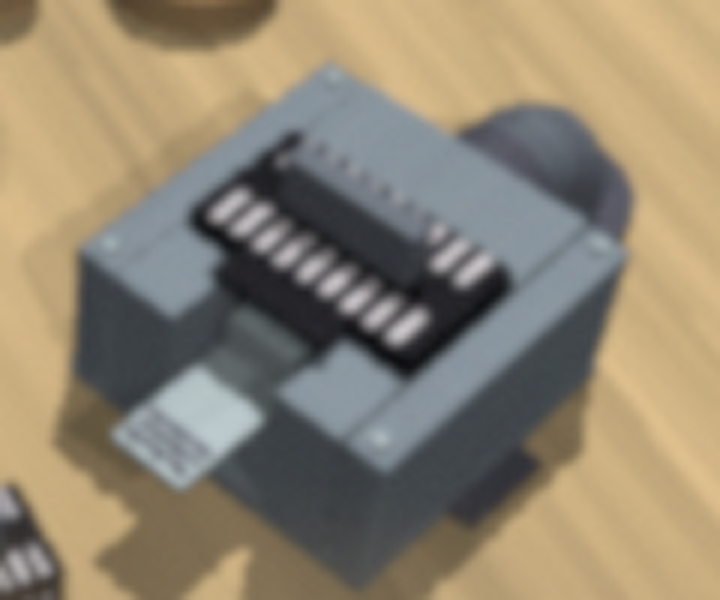

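View pics/t_tray.png

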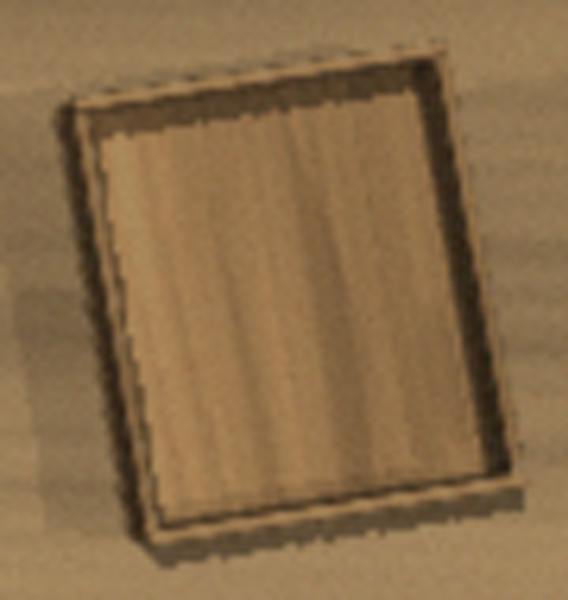

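```bash
cat > fit.py <<'E'
import numpy as np, pickle
from scipy.optimize import least_squares
C={n:pickle.load(open(f"pics/{n}0.pkl","rb")) for n in("top","side")}
def proj(c,p):
    q=c["world_to_cam"]@np.append(p,1); return np.array([c["fx"]*q[0]/q[2]+c["cx"],c["fy"]*q[1]/q[2]+c["cy"]])
def W(v,l):
    x,y,a=v; return np.array([x+np.cos(a)*l[0]-np.sin(a)*l[1],y+np.sin(a)*l[0]+np.cos(a)*l[1],l[2]])
def fit(obs,v0):
    f=lambda v:np.concatenate([proj(C[n],W(v,l))-uv for n,l,uv in obs])
    r=least_squares(f,v0,x_scale=[100,100,1],loss="soft_l1"); return r.x,f(r.x).reshape(-1,2)
E
python3 - <<'E'
from fit import *
np.set_printoptions(precision=3,suppress=True)
t,s="top","side"
D=[(t,(110,85,85),(229,128)),(t,(110,-85,85),(286,108.6)),(t,(-60,-85,85),(306.6,166)),(t,(-60,85,85),(249,187.4)),
(t,(-105,20,54),(275,194.6)),(t,(-105,-20,54),(289,190)),
(s,(110,85,85),(310.3,160.8)),(s,(110,-85,85),(359.2,192.5)),(s,(-60,-85,85),(318.7,228.7)),(s,(-60,85,85),(268,192.5)),(s,(-60,-85,0),(314.7,248.3)),(s,(-105,20,54),(273.7,222.5)),(s,(-105,-20,54),(285.5,232))]
v,r=fit(D,[600,-30,.2]); print("dock",v,np.degrees(v[2]));print(r)
for n,l in dict(tongue=(-90,0,55),well=(20,0,85),handle=(20,0,115)).items(): print(n,W(v,l))
for x in (t,s):
    v1,_=fit([d for d in D if d[0]==x],v); print(x,v1)
T=[(t,(100,85,40),(340.3,181.6)),(t,(100,-85,40),(400.5,172.6)),(t,(-100,-85,40),(411.5,240.5)),(t,(-100,85,40),(353.4,250.5)),
(s,(100,85,40),(326.4,283.5)),(s,(100,-85,40),(378.9,342.4)),(s,(-100,85,40),(255.4,332.2))]
v,r=fit(T,[400,-400,.1]); print("tray",v,np.degrees(v[2]));print(r)
for x in (t,s):
    v1,_=fit([d for d in T if d[0]==x],v); print(x,v1)
E
```

```text
dock [573.943 -31.677   0.348] 19.92454086380925
[[-1.263  0.2  ]
 [ 0.44  -0.488]
 [ 0.904  0.276]
 [-0.776 -0.562]
 [ 0.751  0.813]
 [ 0.352  0.678]
 [-0.203 -1.19 ]
 [ 1.894 -0.657]
 [ 0.714  0.274]
 [-0.455 -1.563]
 [ 0.146  0.968]
 [-0.39  -0.085]
 [-0.297 -0.306]]
tongue [489.33  -62.348  55.   ]
well [592.746 -24.861  85.   ]
handle [592.746 -24.861 115.   ]
top [574.403 -31.201   0.348]
side [573.38  -32.25    0.348]
tray [ 426.629 -334.603    0.172] 9.867851869142168
[[ 1.036  0.011]
 [ 0.202 -0.525]
 [ 2.692  2.128]
 [ 0.646  1.943]
 [ 0.13  -4.178]
 [ 4.527 -0.636]
 [-2.247 -3.459]]
top [ 429.135 -331.789    0.167]
side [ 425.956 -339.556    0.193]
```

Run:
```python
import cv2
from fit import *
c=C["side"]["color"][:,:,::-1].copy()
x0,y0,w,h=250,275,135,105
s=5.5
im=cv2.resize(c[y0:y0+h,x0:x0+w],None,fx=s,fy=s,interpolation=cv2.INTER_CUBIC)
v=(429.1,-331.8,.167)
for z,col in((40,(0,0,255)),(0,(255,0,0))):
    P=[((proj(C["side"],W(v,(a,b,z)))-[x0-.5,y0-.5])*s).astype(int) for a,b in((100,85),(100,-85),(-100,-85),(-100,85))]
    cv2.polylines(im,[np.array(P)],True,col,1)
cv2.imwrite("pics/s_tray.png",im)
```

```text
(no output)
```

View pics/s_tray.png

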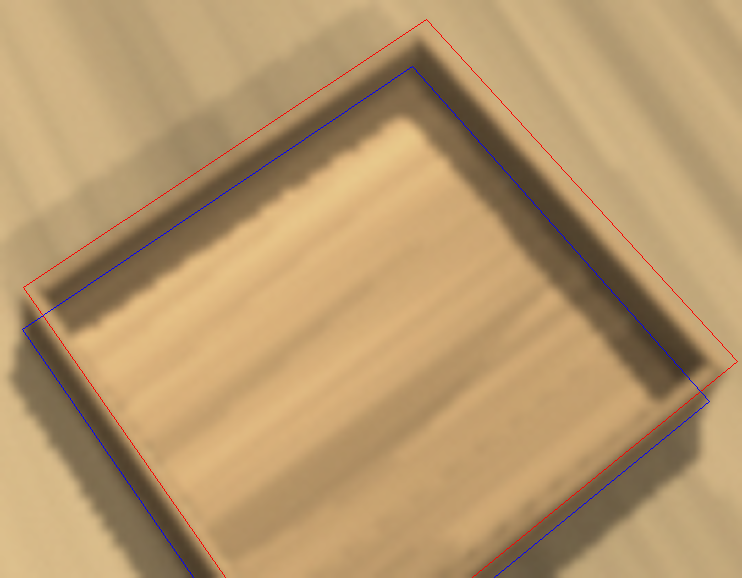

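```bash
cat > go.py <<'E'
import numpy as np
from scipy.spatial.transform import Rotation as R
from plant import bot
def go(x,y,z,yaw):
    o=bot.get_obs(); r=R.from_euler("xyz",o["tcp_rot"])
    d=r.inv().apply(np.array([x,y,z])-o["tool_pos"])
    cur=o["tcp_rot"][2]; dy=(yaw-cur+np.pi)%(2*np.pi)-np.pi
    print("t",round(o["time"],2),"pos",o["tool_pos"].round(1),"rpy",o["tcp_rot"].round(4),"F",o["contact_force"].round(1),"w",round(o["grip_width"],1),"q",o["joint_positions"].round(2))
    print("shift",d.round(1),"turn",round(-np.degrees(dy),1),"rows",round(np.linalg.norm(d)/41.7,1))
E
python3 -c "
from go import *
go(489.3,-62.3,170,3.49)"
```

```text
t 0.15 pos [130.2 508.3 248.2] rpy [-3.1405e+00 -2.0000e-04  2.8908e+00] F [-0.1 -0.1 -0.1] w 92.0 q [ 1.17  0.34  1.52  0.    1.28 -0.15]
shift [-489.5 -463.6   78.6] turn -34.3 rows 16.3
```

{"op": "play_rows", "data": {"moves": [255,-489.5,-463.6,0,-34.3,255,-489.5,-463.6,0,-34.3,255,-489.5,-463.6,0,-34.3,255,-489.5,-463.6,0,-34.3,255,-489.5,-463.6,0,-34.3,255,-489.5,-463.6,0,-34.3,255,-489.5,-463.6,0,-34.3,255,-489.5,-463.6,0,-34.3]}}

```text
time: 0.82
tool_pos: [296.3, 245.0, 248.8]
tcp_rot: [3.141, 0.0, -2.793]
contact_force: [1.0, -0.1, 0.6]
grip_width: 43.0
```

```bash
python3 -c "
from go import *
go(489.3,-62.3,170,3.49)"
```

```text
t 0.82 pos [296.3 245.  248.8] rpy [ 3.1415e+00  2.0000e-04 -2.7928e+00] F [ 1.  -0.1  0.6] w 43.0 q [ 0.49  0.08  1.87  0.    1.19 -1.43]
shift [ -76.3 -354.8   78.8] turn 0.0 rows 8.9
```

{"op": "play_rows", "data": {"moves": [255,-71.5,-332,0,0,255,-71.5,-332,0,0,255,-71.5,-332,0,0,255,-71.5,-332,0,0,255,-71.5,-332,0,0,255,-71.5,-332,0,0,255,-71.5,-332,0,0,255,-71.5,-332,0,0]}}

```text
time: 1.48
tool_pos: [473.6, -37.8, 248.7]
tcp_rot: [3.141, -0.0, -2.794]
contact_force: [-0.0, 0.7, 0.1]
grip_width: 0.2
```

{"op": "play_rows", "data": {"moves": [255,0,0,60,0,255,0,0,60,0,255,0,0,60,0,255,0,0,60,0]}}

```text
time: 1.82
tool_pos: [472.5, -35.6, 188.4]
tcp_rot: [3.14, -0.002, -2.794]
contact_force: [-0.1, -0.6, 0.3]
grip_width: 0.6
```

```bash
python3 -c "
from go import *
import cv2,pickle
go(489.3,-62.3,170,3.49)
o=bot.get_obs();c=bot.capture('wrist');pickle.dump((o,c),open('pics/w1.pkl','wb'))
im=cv2.resize(c['color'][:,:,::-1],(800,600),interpolation=cv2.INTER_CUBIC)
T=np.eye(4);T[:3,:3]=R.from_euler('xyz',o['tcp_rot']).as_matrix();T[:3,3]=o['tool_pos']
M=np.linalg.inv(T@c['T_tool_cam'])
from fit import W
v=(573.9,-31.7,.348)
for l in [(-105,20,54),(-105,-20,54),(-60,85,85),(-60,-85,85),(-90,0,55),(20,35,125),(20,-35,125)]:
    q=M@np.append(W(v,l),1);u=np.array([c['fx']*q[0]/q[2]+c['cx']+.5,c['fy']*q[1]/q[2]+c['cy']+.5])*1.5625
    print(l,u.round(1)); cv2.circle(im,tuple(int(a) for a in u),4,(0,0,255),1) if abs(u).max()<2000 else 0
cv2.imwrite('pics/w1.png',im)
"
```

```text
t 1.82 pos [472.5 -35.6 188.4] rpy [ 3.1401e+00 -2.1000e-03 -2.7940e+00] F [-0.1 -0.6  0.3] w 0.6 q [-0.24  0.31  1.75  0.    1.08 -2.16]
shift [ -6.7 -30.8  18.3] turn -0.0 rows 0.9
(-105, 20, 54) [370. 282.]
(-105, -20, 54) [297.2 282.1]
(-60, 85, 85) [494.5 381.3]
(-60, -85, 85) [165.9 381.8]
(-90, 0, 55) [334.4 308.5]
(20, 35, 125) [398.6 566.6]
(20, -35, 125) [255.3 567. ]
```

View pics/w1.png

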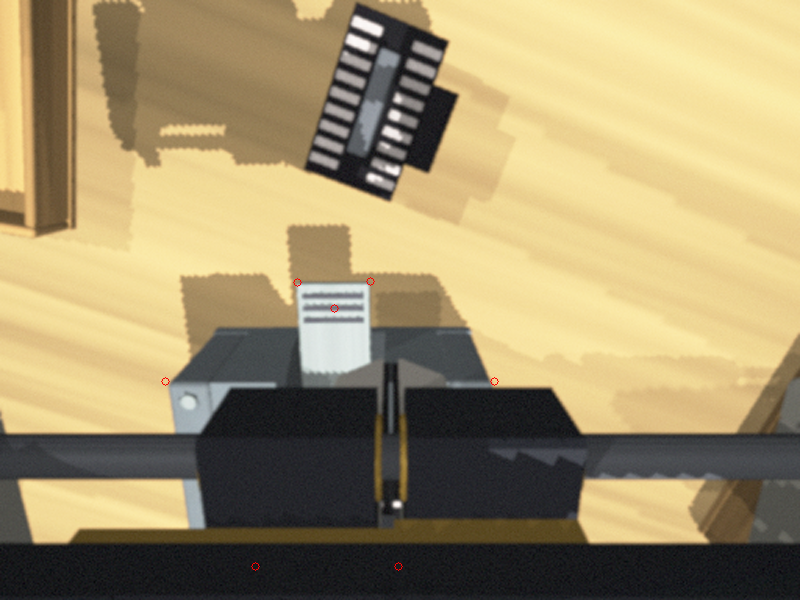

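{"op": "play_rows", "data": {"moves": [255,-6.7,-30.8,0,0,255,-6.7,-30.8,40,0,255,-6.7,-30.8,80,0,255,-6.7,-30.8,103,0,255,-6.7,-30.8,103,0,255,-6.7,-30.8,103,0]}}

```text
time: 2.37
tool_pos: [490.5, -62.0, 86.9]
tcp_rot: [-3.141, 0.001, -2.793]
contact_force: [-0.2, -0.9, 0.6]
grip_width: 0.2
```

```bash
python3 -c "
from go import *
go(489.3,-62.3,66,3.49)"
```

```text
t 2.37 pos [490.5 -62.   86.9] rpy [-3.1413e+00  5.0000e-04 -2.7928e+00] F [-0.2 -0.9  0.6] w 0.2 q [-0.28  0.49  1.81  0.    0.84 -2.2 ]
shift [ 1.2  0.2 20.9] turn 0.0 rows 0.5
```

{"op": "play_rows", "data": {"moves": [255,1,0,5,0,255,1,0,9,0,255,1,0,12,0,255,1,0,14,0,255,1,0,16,0,255,1,0,18,0,255,1,0,18,0,255,1,0,18,0]}}

```text
time: 3.03
tool_pos: [488.8, -62.8, 67.8]
tcp_rot: [3.141, -0.0, -2.794]
contact_force: [-2.0, -1.9, 3.1]
grip_width: 0.5
```

```bash
python3 -c "
from go import *
import cv2
go(489.3,-62.3,66,3.49)
c=bot.capture('side')['color'][150:250,255:375,::-1]
cv2.imwrite('pics/s2.png',cv2.resize(c,None,fx=6,fy=6,interpolation=cv2.INTER_CUBIC))"
```

```text
t 3.03 pos [488.8 -62.8  67.8] rpy [ 3.1415e+00 -3.0000e-04 -2.7937e+00] F [-2.  -1.9  3.1] w 0.5 q [-0.28  0.51  1.83 -0.    0.79 -2.2 ]
shift [-0.6  0.3  1.8] turn -0.0 rows 0.0
```

View pics/s2.png

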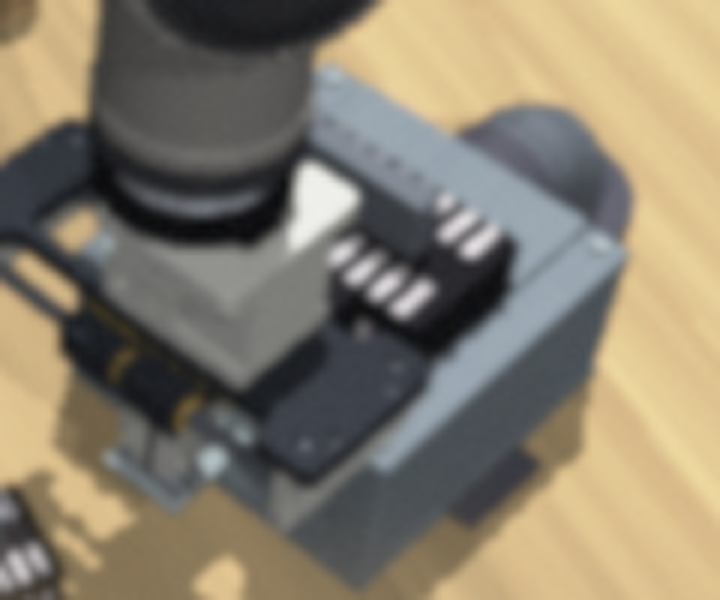

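{"op": "play_rows", "data": {"moves": [255,0,0,1.5,0,255,0,0,3,0,255,0,0,3,0,255,0,0,3,0]}}

```text
time: 3.42
tool_pos: [488.7, -62.7, 64.7]
tcp_rot: [3.141, -0.0, -2.794]
contact_force: [-2.4, -1.8, 3.8]
grip_width: 0.4
```

{"op": "play_rows", "data": {"moves": [255,0,0,-15,0,255,0,0,-50,0,255,20,0,-91,0,255,20,0,-132,0,255,20,0,-140,0,255,20,0,-140,0,255,20,0,-140,0]}}

```text
time: 4.0
tool_pos: [470.5, -69.3, 205.1]
tcp_rot: [-3.141, 0.002, -2.794]
contact_force: [-0.8, 0.4, -0.5]
grip_width: 0.4
```

```bash
python3 -c "
from go import *
import cv2
from fit import W
v=(573.9,-31.7,.348)
h=W(v,(20,0,0)); print(h)
go(h[0],h[1],200,1.919)
c=bot.capture('side')['color'][150:250,255:375,::-1]
cv2.imwrite('pics/s3.png',cv2.resize(c,None,fx=6,fy=6,interpolation=cv2.INTER_CUBIC))"
```

```text
[592.70113259 -24.87963245   0.        ]
t 4.0 pos [470.5 -69.3 205.1] rpy [-3.1409e+00  1.9000e-03 -2.7938e+00] F [-0.8  0.4 -0.5] w 0.4 q [-0.31  0.29  1.72  0.    1.12 -2.23]
shift [-1.3e+02  1.0e-01  5.4e+00] turn 90.0 rows 3.1
```

View pics/s3.png

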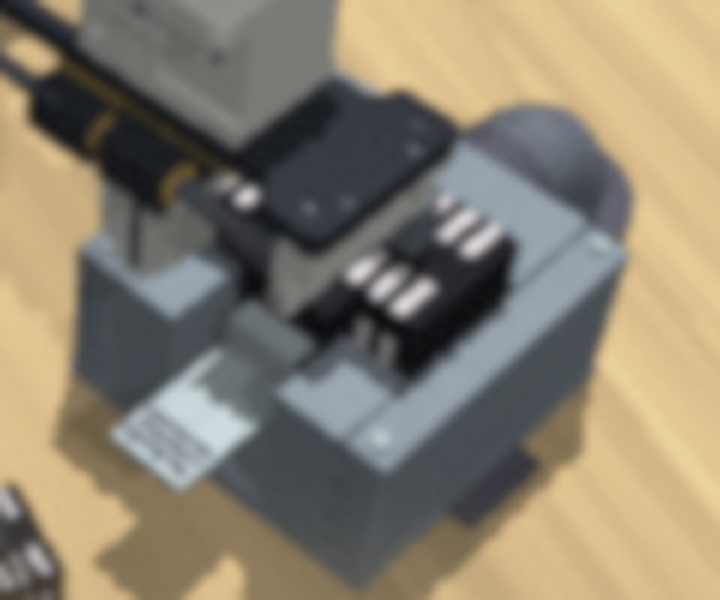

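{"op": "play_rows", "data": {"moves": [0,-40,0,-15,7,0,-80,0,-15,14,0,-110,0,-15,21,0,-130,0,-15,28,0,-130,0,-15,35,0,-130,0,-15,42,0,-130,0,-15,49,0,-130,0,-15,56]}}

```text
time: 4.72
tool_pos: [591.8, -24.7, 216.9]
tcp_rot: [-3.14, -0.004, 2.506]
contact_force: [-0.6, 0.2, 0.5]
grip_width: 49.1
```

{"op": "play_rows", "data": {"moves": [0,0,0,0,7,0,0,0,0,14,0,0,0,0,21,0,0,0,0,28,0,0,0,0,34,0,0,0,0,34,0,0,0,0,34]}}

```text
time: 5.3
tool_pos: [591.9, -25.0, 217.9]
tcp_rot: [-3.139, -0.002, 1.922]
contact_force: [-0.2, -0.7, 0.1]
grip_width: 91.3
```

```bash
cat > wv.py <<'E'
from go import *
import cv2,pickle,sys
from fit import W
def wv(name,pts,v):
    o=bot.get_obs();c=bot.capture('wrist');pickle.dump((o,c),open(f'pics/{name}.pkl','wb'))
    im=cv2.resize(c['color'][:,:,::-1],(800,600),interpolation=cv2.INTER_CUBIC)
    T=np.eye(4);T[:3,:3]=R.from_euler('xyz',o['tcp_rot']).as_matrix();T[:3,3]=o['tool_pos']
    M=np.linalg.inv(T@c['T_tool_cam'])
    for l in pts:
        q=M@np.append(W(v,l),1);u=np.array([c['fx']*q[0]/q[2]+c['cx']+.5,c['fy']*q[1]/q[2]+c['cy']+.5])*1.5625
        print(l,u.round(1)); cv2.circle(im,tuple(int(a) for a in u),4,(0,0,255),1) if abs(u).max()<2000 else 0
    cv2.imwrite(f'pics/{name}.png',im)
E
python3 -c "
from wv import *
v=(573.9,-31.7,.348)
go(592.7,-24.9,139,1.919)
wv('w4',[(13,35,143),(27,35,143),(-15,60,113),(55,60,113),(-60,85,85),(110,85,85)],v)
"
```

```text
t 5.3 pos [591.9 -25.  217.9] rpy [-3.1389e+00 -1.8000e-03  1.9220e+00] F [-0.2 -0.7  0.1] w 91.3 q [-0.17  0.49  1.38  0.    1.28 -0.52]
shift [-0.4  1.  78.9] turn 0.2 rows 1.9
(13, 35, 143) [378.2 257.6]
(27, 35, 143) [411.3 257.7]
(-15, 60, 113) [319.3 191. ]
(55, 60, 113) [470.  191.5]
(-60, 85, 85) [235.5 135.2]
(110, 85, 85) [573.7 136.3]
```

View pics/w4.png

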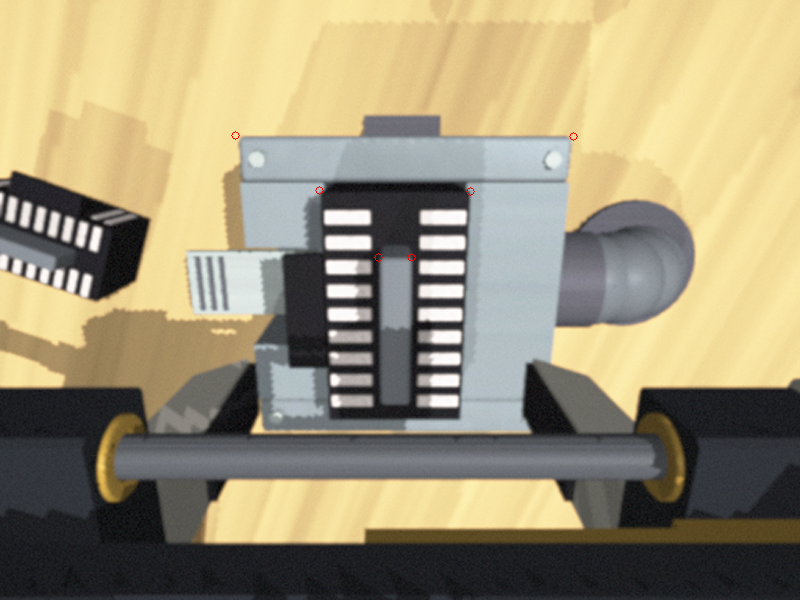

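{"op": "play_rows", "data": {"moves": [0,0,1,30,0,0,0,1,60,0,0,0,1,75,0,0,0,1,78,0,0,0,1,78,0,0,0,1,78,0]}}

```text
time: 5.85
tool_pos: [593.8, -24.9, 142.6]
tcp_rot: [3.14, 0.0, 1.92]
contact_force: [0.8, -0.8, 0.6]
grip_width: 91.5
```

{"op": "play_rows", "data": {"moves": [100,0,0,0,0,150,0,0,0,0,180,0,0,0,0,190,0,0,0,0,196,0,0,0,0,196,0,0,0,0,196,0,0,0,0]}}

```text
time: 6.43
tool_pos: [593.3, -24.8, 141.9]
tcp_rot: [3.141, -0.0, 1.919]
contact_force: [0.0, 0.4, -0.6]
grip_width: 50.0
```

```bash
python3 -c "
from wv import *
v=(573.9,-31.7,.348)
go(592.7,-24.9,139,1.919)
wv('w5',[],v)
"
```

```text
t 6.43 pos [593.3 -24.8 141.9] rpy [ 3.1414 -0.      1.9187] F [ 0.   0.4 -0.6] w 50.0 q [-0.17  0.56  1.47  0.    1.1  -0.52]
shift [ 0.1 -0.6  2.9] turn -0.0 rows 0.1
```

View pics/w5.png

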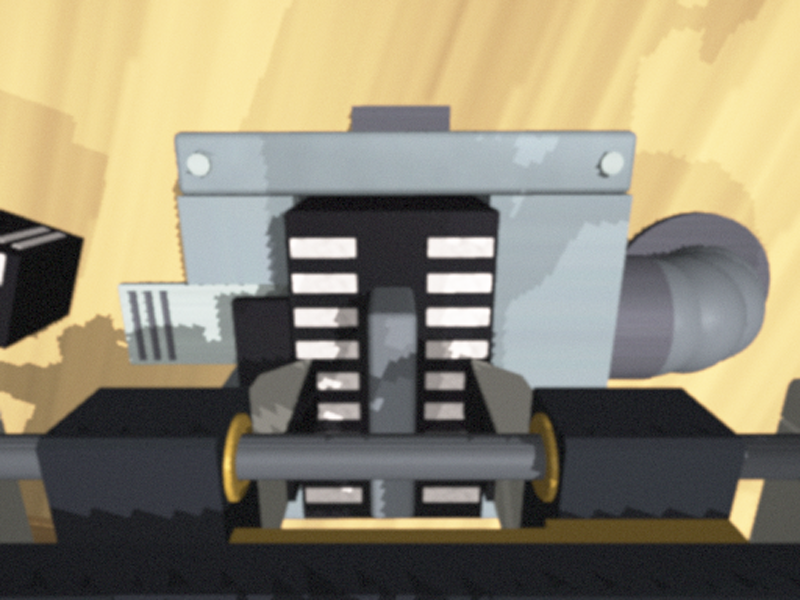

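{"op": "play_rows", "data": {"moves": [196,0,0,2,0,196,0,0,2,0,196,0,0,2,0,196,0,0,2,0,196,0,0,2,0,196,0,0,2,0,196,0,0,2,0,196,0,0,2,0]}}

```text
time: 7.15
tool_pos: [593.3, -24.8, 139.9]
tcp_rot: [3.141, -0.0, 1.919]
contact_force: [0.1, 1.0, 0.0]
grip_width: 21.2
```

{"op": "play_rows", "data": {"moves": [206,0,0,0,0,210,0,0,0,0,213,0,0,0,0,215,0,0,0,0,216,0,0,0,0,217,0,0,0,0,218,0,0,0,0,218,0,0,0,0]}}

```text
time: 7.82
tool_pos: [593.4, -24.8, 139.9]
tcp_rot: [3.141, 0.0, 1.919]
contact_force: [2.3, 0.8, 0.3]
grip_width: 13.6
```

{"op": "play_rows", "data": {"moves": [219,0,0,0,0,220,0,0,0,0,221,0,0,0,0,222,0,0,0,0,222,0,0,0,0,222,0,0,0,0]}}

```text
time: 8.32
tool_pos: [593.3, -24.8, 139.9]
tcp_rot: [3.141, -0.0, 1.919]
contact_force: [1.5, 0.9, 0.1]
grip_width: 13.7
```

```bash
python3 -c "
from wv import *
go(592.7,-24.9,139,1.919)
print(bot.get_obs())
"
```

```text
t 8.32 pos [593.3 -24.8 139.9] rpy [ 3.1414 -0.      1.9187] F [1.5 0.9 0.1] w 13.7 q [-0.17  0.57  1.48  0.    1.1  -0.52]
shift [ 0.1 -0.6  0.9] turn -0.0 rows 0.0
{'time': 8.3167, 'joint_positions': array([-1.70873598e-01,  5.66912891e-01,  1.47569367e+00,  1.48076832e-04,
        1.09880146e+00, -5.18844981e-01]), 'dq': array([-3.58315933e-04,  5.93321572e-04,  8.53109415e-04,  9.43569543e-05,
        3.52501154e-04,  6.79877873e-05]), 'tau': array([-3.61754363e-01, -5.20386600e+01, -2.13602918e+01, -2.08324841e-01,
        6.25838097e-01, -1.23181639e-03]), 'tool_pos': array([593.31447062, -24.81143433, 139.88278664]), 'tcp_rot': array([ 3.14136692e+00, -2.29901356e-05,  1.91870040e+00]), 'contact_force': array([1.47287873, 0.92720805, 0.06346896]), 'moment': array([ 0.02648524, -0.39627886, -0.01594521]), 'grip_width': 13.739794849120635}
```

{"op": "play_rows", "data": {"moves": [222,0,0,-3,0,222,0,0,-8,0,222,0,0,-14,0,222,0,0,-20,0,222,0,0,-26,0,222,0,0,-32,0,222,0,0,-32,0]}}

```text
time: 8.9
tool_pos: [594.0, -25.0, 173.6]
tcp_rot: [3.139, 0.001, 1.919]
contact_force: [-0.5, -0.3, -3.7]
grip_width: 13.6
```

```bash
python3 -c "
from wv import *
go(592.7,-24.9,230,1.919)
wv('w6',[],(0,0,0))
"
```

```text
t 8.9 pos [594.  -25.  173.6] rpy [3.1392e+00 1.3000e-03 1.9187e+00] F [-0.5 -0.3 -3.7] w 13.6 q [-0.17  0.53  1.44  0.    1.17 -0.52]
shift [  0.4  -1.  -56.4] turn -0.0 rows 1.4
```

View pics/w6.png

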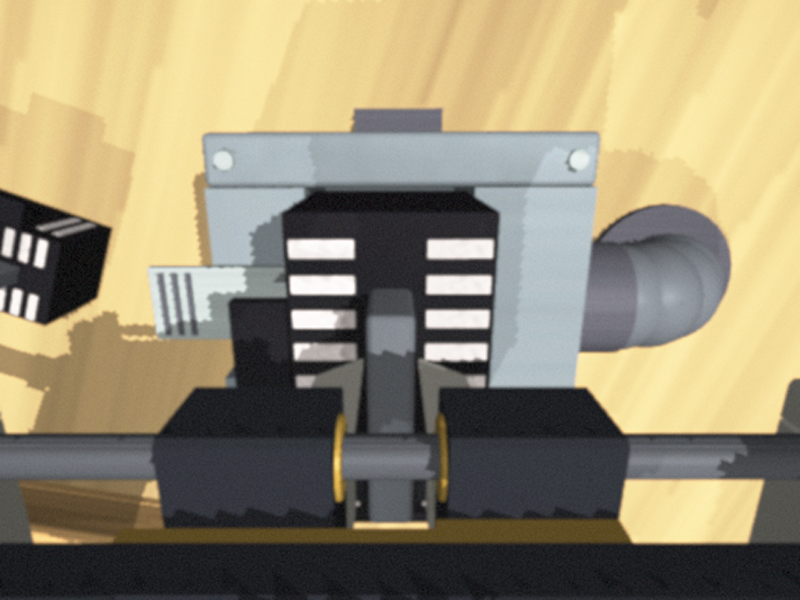

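{"op": "play_rows", "data": {"moves": [222,0,0,-8,0,222,0,0,-20,0,222,0,0,-34,0,222,0,0,-48,0,222,0,0,-60,0,222,0,0,-68,0,222,0,0,-70,0,222,0,0,-70,0]}}

```text
time: 9.62
tool_pos: [593.3, -24.9, 242.3]
tcp_rot: [3.141, 0.0, 1.919]
contact_force: [-0.6, 0.2, -3.9]
grip_width: 14.0
```

```bash
python3 -c "
from wv import *
go(438,-332,243,1.741)
"
```

```text
t 9.62 pos [593.3 -24.9 242.3] rpy [3.1409e+00 3.0000e-04 1.9187e+00] F [-0.6  0.2 -3.9] w 14.0 q [-0.17  0.47  1.34  0.    1.33 -0.52]
shift [-235.8 -250.7   -0.8] turn 10.2 rows 8.3
```

{"op": "play_rows", "data": {"moves": [222,-5,-5,0,0.2,222,-15,-16,0,0.7,222,-30,-32,0,1.4,222,-48,-51,0,2.2,222,-66,-70,0,3,222,-84,-89,0,3.8,222,-102,-108,0,4.5,222,-120,-127.5,0,5.2]}}

```text
time: 10.28
tool_pos: [512.4, -183.0, 241.1]
tcp_rot: [-3.14, -0.001, 1.826]
contact_force: [1.2, 0.1, -3.3]
grip_width: 14.2
```

{"op": "play_rows", "data": {"moves": [222,-18,-19,0,0.8,222,-36,-38,0,1.6,222,-54,-57,0,2.4,222,-72,-76,0,3.2,222,-88,-94,0,4,222,-101,-107,0,4.6,222,-110,-117,0,5,222,-114,-121,0,5]}}

```text
time: 10.95
tool_pos: [423.9, -324.2, 241.1]
tcp_rot: [-3.14, -0.001, 1.737]
contact_force: [-0.7, 0.6, -3.9]
grip_width: 13.7
```

```bash
python3 -c "
from wv import *
go(438,-332,115,1.741)
wv('w7',[(a,b,40) for a in(-100,100) for b in (-85,85)],(428,-333.5,.167))
c=bot.capture('side')['color'][:,:,::-1]
cv2.imwrite('pics/s7.png',cv2.resize(c,(800,600),interpolation=cv2.INTER_CUBIC))
c=bot.capture('top')['color'][:,:,::-1]
cv2.imwrite('pics/t7.png',cv2.resize(c,(800,600),interpolation=cv2.INTER_CUBIC))
"
```

```text
t 10.95 pos [ 423.9 -324.2  241.1] rpy [-3.1399e+00 -6.0000e-04  1.7373e+00] F [-0.7  0.6 -3.9] w 13.7 q [-0.8   0.36  1.51 -0.    1.27 -0.96]
shift [-10.2  12.9 126.1] turn -0.2 rows 3.0
(-100, -85, 40) [259.3 394.4]
(-100, 85, 40) [238.9 153.3]
(100, -85, 40) [531.7 394.3]
(100, 85, 40) [553.2 153.1]
```

View pics/w7.png

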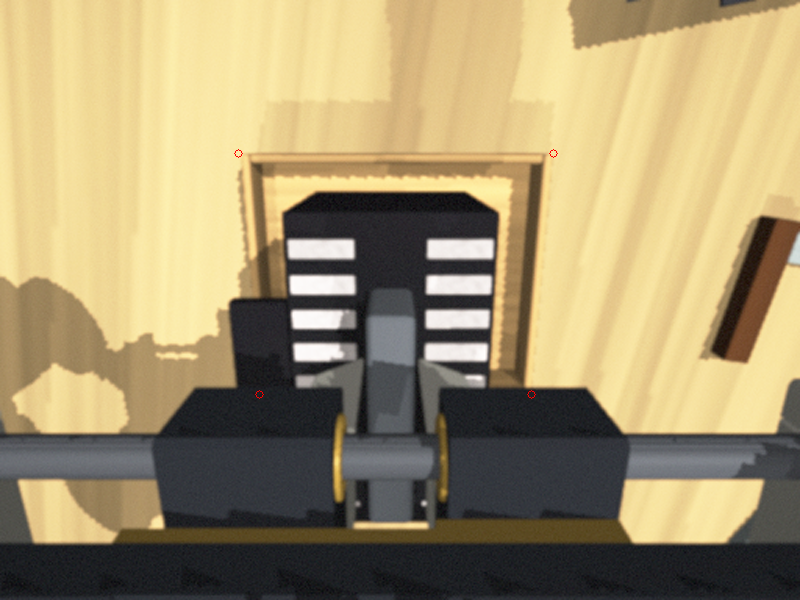

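View pics/s7.png

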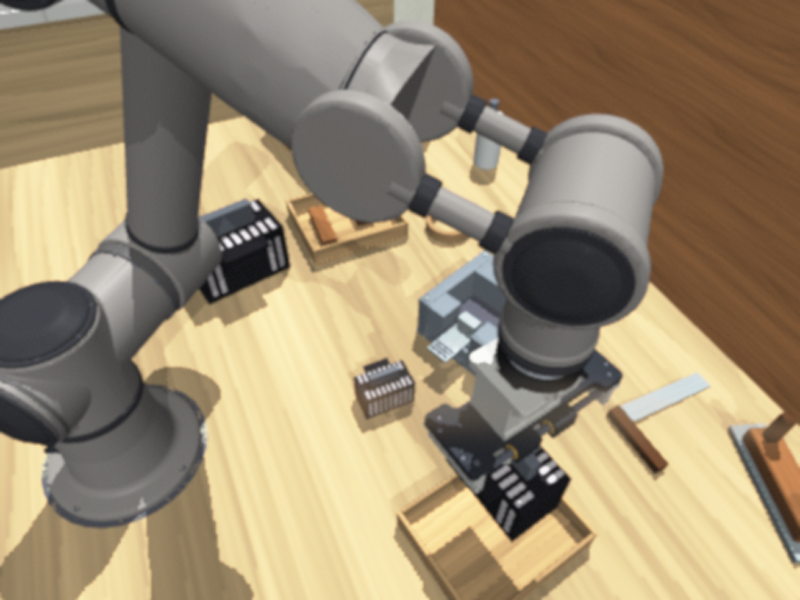

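View pics/t7.png

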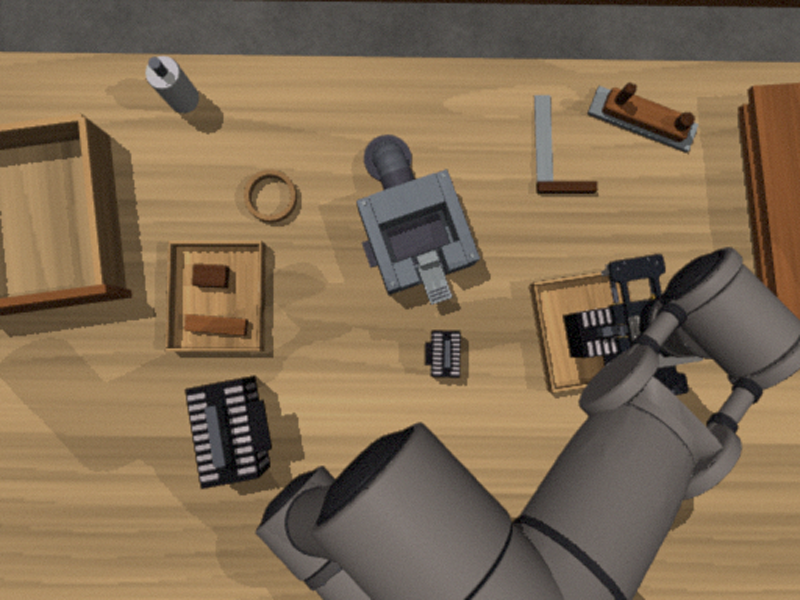

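{"op": "play_rows", "data": {"moves": [222,-5,5,0,0,222,-11,11,5,0,222,-12.8,13,20,0,222,-12.8,13,40,0,222,-12.8,13,60,0,222,-12.8,13,75,0,222,-12.8,13,83,0,222,-12.8,13,85,0]}}

```text
time: 11.77
tool_pos: [441.5, -331.7, 154.9]
tcp_rot: [-3.14, -0.003, 1.742]
contact_force: [0.3, -1.1, -4.2]
grip_width: 14.0
```

```bash
python3 -c "
from wv import *
go(438.5,-334.5,108,1.741)
v=(428,-333.5,.167)
wv('w8',[(a,b,40) for a in(-100,100) for b in (-85,85)],v)
c=bot.capture('side')['color'][230:384,220:420,::-1]
cv2.imwrite('pics/s8.png',cv2.resize(c,None,fx=3.9,fy=3.9,interpolation=cv2.INTER_CUBIC))
"
```

```text
t 11.77 pos [ 441.5 -331.7  154.9] rpy [-3.1399e+00 -2.7000e-03  1.7418e+00] F [ 0.3 -1.1 -4.2] w 14.0 q [-0.78  0.48  1.58  0.    1.08 -0.95]
shift [-2.4 -3.3 46.9] turn 0.0 rows 1.1
(-100, -85, 40) [191.  448.9]
(-100, 85, 40) [150.7 132.6]
(100, -85, 40) [544.2 450.2]
(100, 85, 40) [577.5 134.3]
```

View pics/w8.png

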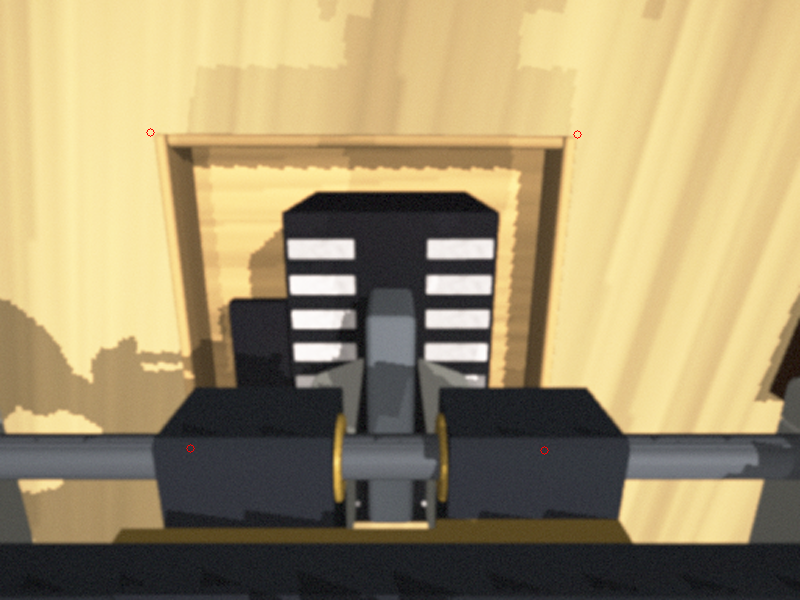

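View pics/s8.png

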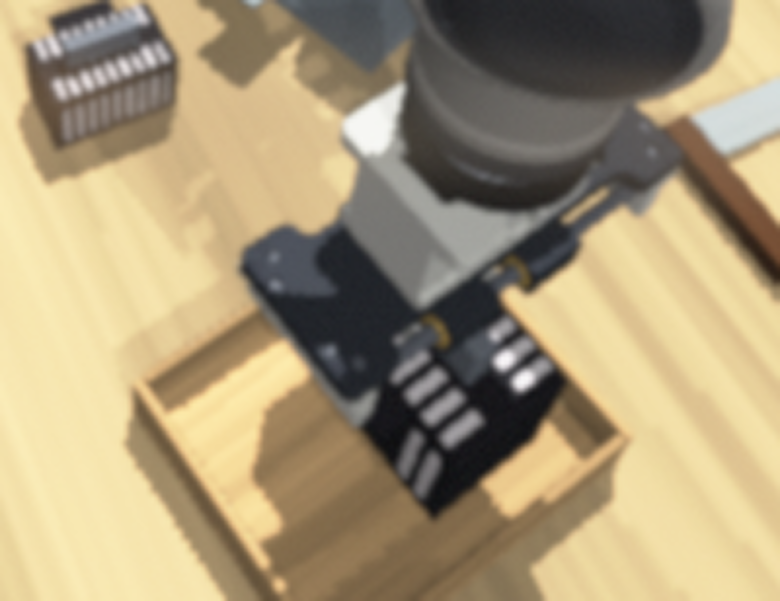

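{"op": "play_rows", "data": {"moves": [222,-2,-3,2,0,222,-2,-3,9,0,222,-2,-3,17,0,222,-2,-3,25,0,222,-2,-3,33,0,222,-2,-3,39,0,222,-2,-3,42,0,222,-2,-3,42,0]}}

```text
time: 12.53
tool_pos: [438.3, -334.7, 113.8]
tcp_rot: [-3.141, -0.002, 1.741]
contact_force: [-0.0, 0.2, -3.8]
grip_width: 13.6
```

```bash
python3 -c "
from wv import *
go(438.5,-334.5,108,1.741)"
```

```text
t 12.53 pos [ 438.3 -334.7  113.8] rpy [-3.1406e+00 -1.6000e-03  1.7406e+00] F [-0.   0.2 -3.8] w 13.6 q [-0.79  0.53  1.63  0.    0.98 -0.96]
shift [0.1 0.3 5.8] turn -0.0 rows 0.1
```

{"op": "play_rows", "data": {"moves": [222,0,0,1,0,222,0,0,2,0,222,0,0,3,0,222,0,0,4,0,222,0,0,4.5,0,222,0,0,4.5,0]}}

```text
time: 13.03
tool_pos: [438.6, -335.0, 110.3]
tcp_rot: [3.142, -0.0, 1.741]
contact_force: [0.7, -0.4, -4.8]
grip_width: 13.8
```

{"op": "play_rows", "data": {"moves": [222,0,0,0.5,0,222,0,0,1,0,222,0,0,1,0]}}

```text
time: 13.28
tool_pos: [438.6, -335.0, 109.3]
tcp_rot: [3.142, -0.0, 1.741]
contact_force: [0.8, 0.3, -3.8]
grip_width: 13.6
```

{"op": "play_rows", "data": {"moves": [222,0,0,0.4,0,222,0,0,0.8,0,222,0,0,0.8,0,222,0,0,0.8,0]}}

```text
time: 13.62
tool_pos: [438.6, -335.0, 108.5]
tcp_rot: [3.142, -0.0, 1.741]
contact_force: [-1.0, -0.5, -4.1]
grip_width: 13.7
```

{"op": "play_rows", "data": {"moves": [222,0,0,0.4,0,222,0,0,0.8,0,222,0,0,0.8,0,222,0,0,0.8,0]}}

```text
time: 13.95
tool_pos: [438.7, -335.1, 107.9]
tcp_rot: [3.141, 0.0, 1.741]
contact_force: [0.1, 0.8, -1.5]
grip_width: 14.0
```

{"op": "play_rows", "data": {"moves": [222,0,0,0.4,0,222,0,0,0.4,0,222,0,0,0.4,0]}}

```text
time: 14.2
tool_pos: [438.7, -335.1, 107.9]
tcp_rot: [3.141, 0.0, 1.741]
contact_force: [-1.1, 1.9, 3.9]
grip_width: 14.0
```

Seated firmly on the floor (upward force now). Open slowly.

{"op": "play_rows", "data": {"moves": [218,0,0,0,0,214,0,0,0,0,208,0,0,0,0,200,0,0,0,0,180,0,0,0,0,140,0,0,0,0,100,0,0,0,0,100,0,0,0,0]}}

```text
time: 14.87
tool_pos: [438.6, -335.0, 107.2]
tcp_rot: [-3.142, -0.0, 1.741]
contact_force: [-0.5, 1.2, 0.2]
grip_width: 41.8
```

{"op": "play_rows", "data": {"moves": [100,0,0,0,0,100,0,0,0,0,100,0,0,0,0,100,0,0,-10,0,100,0,0,-30,0,100,0,0,-60,0,100,0,0,-100,0,100,0,0,-130,0]}}

```text
time: 15.53
tool_pos: [438.8, -335.2, 240.7]
tcp_rot: [3.14, 0.002, 1.741]
contact_force: [0.8, -1.5, 0.2]
grip_width: 56.0
```

{"op": "play_rows", "data": {"moves": [60,40,0,0,0,60,80,0,0,0,60,120,0,0,0,60,160,0,0,0,60,200,0,0,0,60,220,0,0,0,60,220,0,0,0,60,220,0,0,0]}}

```text
time: 16.2
tool_pos: [401.6, -117.6, 238.3]
tcp_rot: [3.14, 0.001, 1.743]
contact_force: [0.7, -0.4, 0.7]
grip_width: 70.5
```

```bash
python3 -c "
from wv import *
go(438.5,-334.5,108,1.741)
c=bot.capture('side')['color'][:,:,::-1]
cv2.imwrite('pics/s9.png',cv2.resize(c,(800,600),interpolation=cv2.INTER_CUBIC))
c=bot.capture('top')['color'][:,:,::-1]
cv2.imwrite('pics/t9.png',cv2.resize(c,(800,600),interpolation=cv2.INTER_CUBIC))
"
```

```text
t 16.2 pos [ 401.6 -117.6  238.3] rpy [3.1401e+00 1.3000e-03 1.7430e+00] F [ 0.7 -0.4  0.7] w 70.5 q [-0.47  0.16  1.81 -0.    1.18 -0.64]
shift [-219.8   -1.   130.6] turn 0.1 rows 6.1
```

View pics/s9.png

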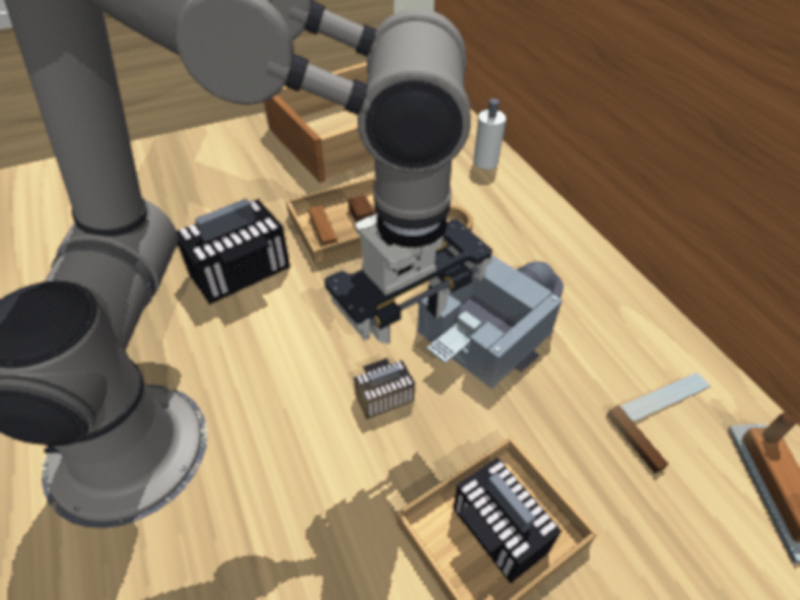

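View pics/t9.png

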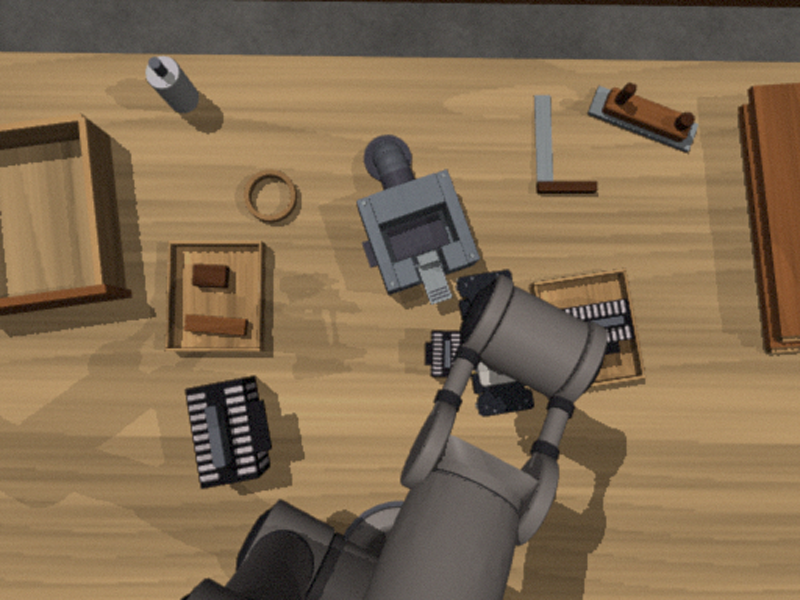

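The side view shows the cassette standing upright inside the tray at about (507,518). The tape, square and offcuts are unmoved and the arm is clear of everything.

```bash
python3 -c "
from plant import bot
print(bot.close_job())"
```

```text
the job is handed in; nothing more can be done
None
```

The cassette now stands upright on the floor of the empty tray, released, and the job was handed in at about 16 s.

- **Latch:** I pressed the tongue down about 12 mm, at roughly 4 N. The side view then showed the cassette popped up.
- **Grip:** I closed on the rib in small steps, and the fingers stopped at 13.7 mm. The grip force is not reported; the interface fixes it at half the most, which I take to be 30 N. That is over the 12 to 15 N that holds it but under the 35 N that crushes it. I saw no damage in the pictures.
- **Lift and lowering:** While it hung free, the wrist force read about -3.8 N, close to its 0.35 kg weight. I lowered it in steps of about 1 mm or less until the wrist reading turned upward (+3.9 N). I then let go and backed away.

**Last checks:** The side picture shows the cassette upright inside the tray walls. In the top view the arm hides part of it. The tape, the try square, the offcuts and the two other cassette-like things appear unmoved. The arm ended with near-zero contact force.

**One disagreement:** The tray's position differed by up to 8 mm between the top and side cameras. In the wrist pictures the tray also looked about 5% smaller than expected. I worked to a middle value, and the clearance around the cassette was larger than either difference.

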